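# Set out two repair kits from nested trays

### The job

Set out two repair kits on the belt. First lift the yellow tray out of the blue tray it is nested in, without pulling the blue one up with it, and set it squarely in the middle of the yellow mat; next set the blue tray the same way on the blue mat. Then pick out the two electrical spares and set them flat on the tray floors, the knob (standing on its base, as now) in the yellow tray and the battery pack (label side up, as now) in the blue tray; set everything down rather than dropping it, and leave the tape roll and the flux bottle where they are.

Things in the scene. Friction and masses are not known exactly. Their poses are not given: they have to be found in the camera images.
- tray_yellow: Loose deep yellow open tray, outside 138 x 54 x 44 mm high (x, y, z), walls and floor 2.5 mm, about 90 g; at each short end a flat folded tab 26 mm wide sticks out 8 mm at the rim. Origin: centre of its underside; x along its length. At the start it sits inside the blue tray on its floor, 1.5 mm free all round, so that its upper 20 mm stand above the blue rim. It can be gripped across its 54 mm width at mid-length. Its inside is 133 x 49 mm, 41.5 mm deep.
- tray_blue: Loose shallow blue open tray, outside 146 x 62 x 26 mm high (x, y, z), walls and floor 2.5 mm, about 90 g; the same end tabs at its rim, but 54 mm wide. Origin: centre of its underside; x along its length. It stands on the bench to the right of the belt and its rail, about 1 mm lower than the belt (the rail between stands 4 mm above the belt). It can be gripped across its 62 mm width at mid-length. Its inside is 141 x 57 mm, 23.5 mm deep.
- mat_yellow: Fixed yellow rubber mat on the belt, 170 x 90 x 2 mm thick, with a thin white tray outline. Origin: centre of its underside (z = 0); x along its 170 mm length. A tray goes on it with its length along the mat's length, either way round.
- mat_blue: Fixed blue rubber mat on the belt, 170 x 90 x 2 mm thick, otherwise like the yellow mat (origin centre of underside, z = 0; x along its length). Mind the fixed test jig, up to 0.3 m high, that stands on the bench right of y = -0.05 from x = 0.62 onward, between the trays and the farther mat: carry things round its near side.
- battery_pack: Loose flat battery pack, dark grey with a cream label on top, 36 x 56 x 10 mm (x, y, z), 45 g. Origin: centre of its underside; y along its length. In the blue tray it fits with its length along the tray, gripped across its 56 mm length so that the fingers have room.
- control_knob: Loose round black instrument knob with a pale top, 24 mm across, 15 mm high, 15 g, standing on its base. Origin: centre of its underside; z up along its axis.
- clear_tape: Bystander: white roll of clear tape lying flat, 55 mm across, 16 mm high. Origin: centre of its underside. Not to be moved.
- flux: Bystander: small upright orange bottle with a black cap, 30 mm across, 58 mm high. Origin: centre of its underside. Not to be moved or knocked over.

How it is judged:
On the way, in this order (a step that is already met when the one before it is completed fails the run):
1. the yellow tray stands on the yellow mat, the blue tray still where it was (horizontal distance between tray_yellow and mat_yellow below 0.015 m and angle between the x axis of tray_yellow and the x axis of mat_yellow, either way round below 0.2 rad and angle between tray_yellow's own z axis and vertical below 0.08 rad and height (world z) of tray_yellow below 0.007 m and linear speed of tray_yellow below 0.03 m/s and distance of tray_blue from where it was at the start of the episode below 0.03 m), for 0.2 s.
2. the blue tray stands on the blue mat too, both trays still empty (horizontal distance between tray_yellow and mat_yellow below 0.015 m and angle between the x axis of tray_yellow and the x axis of mat_yellow, either way round below 0.2 rad and angle between each of tray_yellow, tray_blue's own z axis and vertical below 0.08 rad and height (world z) of each of tray_yellow, tray_blue below 0.007 m and linear speed of each of tray_yellow, tray_blue below 0.03 m/s and horizontal distance between tray_blue and mat_blue below 0.015 m and angle between the x axis of tray_blue and the x axis of mat_blue, either way round below 0.2 rad and horizontal distance between each of battery_pack, control_knob and tray_yellow above 0.09 m and horizontal distance between each of battery_pack, control_knob and tray_blue above 0.09 m), for 0.2 s.
At the end, for the whole second after the job is handed in: Each tray stands level on the mat of its colour, centred within 15 mm and along it within 0.2 rad (either way round); the knob stands on the floor of the yellow tray, the battery pack lies label up on the floor of the blue tray (tilt under 0.2 rad); all released and at rest (horizontal distance between tray_yellow and mat_yellow below 0.015 m and angle between the x axis of tray_yellow and the x axis of mat_yellow, either way round below 0.2 rad and angle between each of tray_yellow, tray_blue's own z axis and vertical below 0.08 rad and height (world z) of each of tray_yellow, tray_blue below 0.007 m and linear speed of each of tray_yellow, tray_blue, control_knob, battery_pack below 0.03 m/s and horizontal distance between tray_blue and mat_blue below 0.015 m and angle between the x axis of tray_blue and the x axis of mat_blue, either way round below 0.2 rad and horizontal distance between control_knob and tray_yellow below 0.06 m and z of control_knob in the frame of tray_yellow between 0 and 0.008 m and y of control_knob in the frame of tray_yellow between -0.024 and 0.024 m and angle between each of control_knob, battery_pack's own z axis and vertical below 0.2 rad and horizontal distance between battery_pack and tray_blue below 0.06 m and z of battery_pack in the frame of tray_blue between 0 and 0.008 m and y of battery_pack in the frame of tray_blue between -0.024 and 0.024 m); the robot touches nothing.
It fails at once if the blue tray is pulled up together with the yellow one (height (world z) of tray_blue above 0.01 m and distance between tray_blue and tray_yellow below 0.04 m).
It fails at once if the tape roll is moved by more than 25 mm (distance of clear_tape from where it was at the start of the episode above 0.025 m).
It fails at once if the flux bottle is moved by more than 25 mm or knocked over (distance of flux from where it was at the start of the episode above 0.025 m or angle between flux's own z axis and vertical above 0.4 rad).
It fails at once if a tray or spare is dropped from more than about 5 cm ((linear speed of tray_yellow above 1 m/s and contact force between the fingers and tray_yellow below 0.01 N) or (linear speed of tray_blue above 1 m/s and contact force between the fingers and tray_blue below 0.01 N) or (linear speed of battery_pack above 1 m/s and contact force between the fingers and battery_pack below 0.01 N) or (linear speed of control_knob above 1 m/s and contact force between the fingers and control_knob below 0.01 N)).
It also fails if it takes over 122 s, if anything falls off the work surface, if the arm or the gripper's body presses on something with over 40 N, if the wrist force passes 120 N, or if a joint passes its speed limit or range.

### The arm

A 6-joint arm with a two-finger parallel gripper is mounted at the origin on the work surface; the furniture and walls round the work are solid. World frame = base frame: x ahead of the robot, y to its left, z up, the work surface at z = 0. Lengths are in m, angles in rad, forces in N, time in s.
With the tool pointing down it reaches from about 0.3 to 0.875 m from the base axis. Payload 6.4 kg.
Tool frame: the origin (TCP) lies on the centre line of the jaws, within the pads' length; the fingertips stand 25 mm ahead of it and the grasp point (between the pads) lies 6 mm ahead of it; z points along the fingers, y is the line along which they close (so a half turn about z gives the same grasp; the last joint's range is limited). The gripper opens to 88 mm and grips with 3 to 60 N. Pads are 18 mm wide; open, the fingers measure 123 mm over their backs; the gripper's body (75 mm by 187 mm) begins 45 mm behind the grasp point.
Start: joints at [-1.463, 0.181, 1.607, -0, 1.354, -0.206], TCP at [0.178, -0.547, 0.264] pointing down, gripper open.
Joint ranges: [-2.99, 2.99], [-0.89, 2.07], [0.3, 2.58], [-1.14, 4.28], [0, 2.63], [-3.12, 3.12]. Speed limits (rad/s): [2.57, 2.57, 3.01, 3.14, 3.14, 3.14].

### API

Orientations are given as a unit quaternion [x, y, z, w].
In Python, from station import robot gives the robot as it stands.
- The arm moves only by the shell command python3 -m inch 'ROWS' [OPENING] [FORCE]. ROWS is text: rows parted by semicolons, each of 4 numbers parted by spaces: the shift along the world's x, y, z in m, then the turn about the world's z in degrees. In form: dx dy dz roll; .... A call has 1 to 12 rows; each row is the pose to reach, as a shift and turn from the pose commanded when the call began; what a row does not reach only later rows make up. A row lasts 1/10 s, in which the tool goes at most 50 mm and 8.59 degrees, less where a joint would pass 70% of its speed; a pose out of reach is approached as far as the arm can. A call with a gripper value outside its range is refused whole. OPENING is the opening in per cent of the stroke, from 0 (shut) to 100 (fully open), set as the call begins (- or left out, the last holds). The fingers move at their own pace and stop on an object; FORCE is the grip in N (left out, the last holds). Time passes only in rows, so rows that repeat a pose let the fingers close. It gives the time, the measured TCP pose, the force, the opening and the grip force at its end, in the units of the state.
- robot.sense(): the state, without advancing time (a new reading comes with each control period).
- robot.snapshot(name): name is "side" or "top"; returns (picture, depth): 384x512x3 uint8, red, green, blue; 384x512 float32, m along the optical axis (not along the pixel's ray), 0 where there is no reading.
- robot.camera_info(name): a dict with "intrinsics" (3x3 intrinsics, pixels), "eye" and "attitude" of the camera in the world. Camera axes: x right, y up, looking along -z (the intrinsics and any distortion apply to the point x, -y, -z); pixel columns grow to the right and rows downward; lengths in m; the calibration is good to about 2 mm. A picture is of the moment at which its call begins. camera_info takes no time and is no camera call.
- robot.job_done(): hands the job in; it is judged then, once.
The state is a dict: "time_s": time; "q": joint angles; "dq": joint speeds; "joint_torque": joint torques, N m; "eef_pos": TCP position; "ee_rot": TCP orientation; "ft_force": force on the tool from outside, world axes, zero at the start; "ft_torque": the same for the moment, N m; "finger_gap": opening from 0.0 (shut) to 1.0 (fully open); "grip_force": force on a finger pad.
Only numpy, scipy, OpenCV 4.12 (cv2) and the standard library are available. Lean on these libraries where they do the work, as an engineer would, in place of code of your own. Each camera call takes 0.05 s, during which the arm holds its last target. There are 200 camera calls.

## Working session

There is one attempt and no reset: what is moved stays moved. The work goes in short steps, Python scripts to look and compute and a shell command to move; the robot and the scene stay as the last step left them, time stands still between calls to the robot, and variables do not carry over. Pictures are saved under pics/ and viewed, at most 16 in all, crops included, and the job is handed in when it is done.

```bash
ls; mkdir -p pics
python3 - <<'E'
from station import robot
import cv2
for n in("top","side"):
    p,d=robot.snapshot(n); cv2.imwrite(f"pics/{n}0.png",p[...,::-1]); print(n,robot.camera_info(n))
    import numpy as np; np.savez(f"{n}0.npz",p=p,d=d)
s=robot.sense(); print(s)
E
```

```text
pics
top {'intrinsics': array([[474.47448601,   0.        , 264.22083468],
       [  0.        , 474.47448601, 193.2369934 ],
       [  0.        ,   0.        ,   1.        ]]), 'eye': array([ 0.4049794 , -0.06845922,  1.37265169]), 'attitude': array([ 0.02753515, -0.04809782, -0.69993486,  0.71205309])}
side {'intrinsics': array([[417.54580763,   0.        , 258.54906479],
       [  0.        , 417.54580763, 194.35064364],
       [  0.        ,   0.        ,   1.        ]]), 'eye': array([ 0.22291865, -0.88142966,  0.39692131]), 'attitude': array([ 0.55198525, -0.09824332, -0.15862308,  0.81271105])}
{'time_s': 0.1, 'q': array([-1.46330446e+00,  1.81482111e-01,  1.60787047e+00, -4.26355492e-06,
        1.35383507e+00, -2.06255432e-01]), 'dq': array([-0.00025553, -0.00065894, -0.002435  , -0.00017948, -0.00036794,
       -0.00054716]), 'joint_torque': array([ 2.45272331e-04, -4.34820414e+01, -3.42695189e+01,  7.03646312e-02,
        3.40529555e-02, -3.96034420e-05]), 'eef_pos': array([ 0.1774512 , -0.5464716 ,  0.26290972]), 'ee_rot': array([ 9.87720156e-01,  1.56231420e-01,  3.72871662e-05, -7.96632493e-04]), 'ft_force': array([-0.00868541, -0.42146913, -0.31973055]), 'ft_torque': array([ 0.01276172, -0.03859221, -0.04658361]), 'grip_force': 0.0, 'finger_gap': 0.9994696402565422}
```

View pics/top0.png

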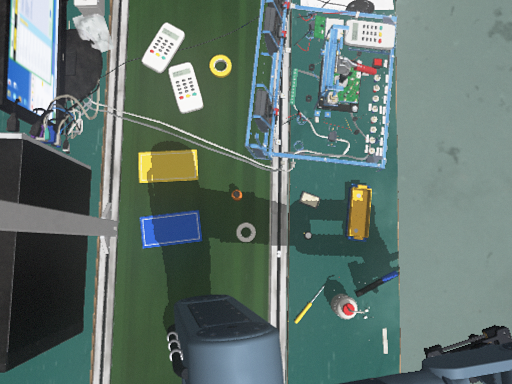

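View pics/side0.png

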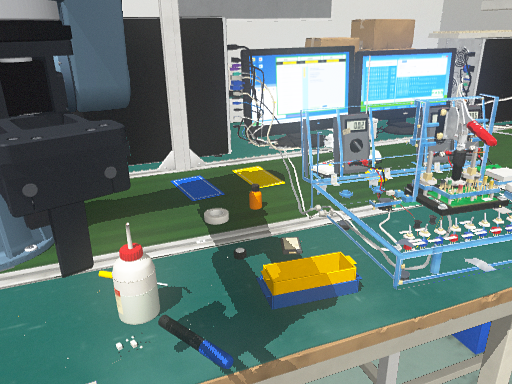

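The top view shows the yellow mat (168,166), blue mat (170,229), flux (236,195), tape (246,232), battery (310,199), knob (308,235) and nested trays (359,212). The side view agrees: trays at (310,277), knob (240,253), battery (291,245).

```bash
cat > h.py <<'E'
import numpy as np, cv2
from station import robot
from scipy.spatial.transform import Rotation as R
def ray(n,uv):
    c=robot.camera_info(n); uv=np.atleast_2d(np.asarray(uv,float))
    p=np.c_[uv,np.ones(len(uv))]@np.linalg.inv(c["intrinsics"]).T
    return c["eye"],R.from_quat(c["attitude"]).apply(p*[1,-1,-1])
def onplane(n,uv,z):
    e,d=ray(n,uv); return (e+d*((z-e[2])/d[:,2])[:,None])[:,:2]
def snap(n,f=None):
    p,d=robot.snapshot(n)
    if f: cv2.imwrite(f"pics/{f}.png",p[...,::-1])
    return p
def blob(p,lo,hi,box):
    "largest blob of an HSV range in box x0,y0,x1,y1: pixels uv"
    m=cv2.inRange(cv2.cvtColor(p,cv2.COLOR_RGB2HSV),np.array(lo),np.array(hi))
    k=np.zeros_like(m); k[box[1]:box[3],box[0]:box[2]]=1; m*=k
    n,l,s,_=cv2.connectedComponentsWithStats(m)
    v,u=np.where(l==1+s[1:,4].argmax()); return np.c_[u,v]
def rect(n,uv,z):
    "min-area rectangle on the plane z: centre, (long, short), angle of the long side in deg"
    q=onplane(n,uv,z); c,(w,h),a=cv2.minAreaRect((q*1000).astype(np.float32))
    if w<h: w,h,a=h,w,a+90
    return np.round(c,1),np.round([w,h],1),round((a+90)%180-90,1)
YEL=((18,90,60),(35,255,255)); BLU=((105,110,40),(125,255,255))
E
python3 - <<'E'
from h import *
p=np.load("top0.npz")["p"]
print("maty",rect("top",blob(p,*YEL,(130,140,205,190)),.002))
print("matb",rect("top",blob(p,*BLU,(130,200,210,255)),.002))
print("tray",rect("top",blob(p,*YEL,(335,170,380,250)),.044))
print("bat",rect("top",blob(p,(0,0,130),(179,90,255),(295,188,322,210)),.01))
print("knob",rect("top",blob(p,(0,0,120),(179,90,255),(302,229,315,241)),.014))
print("flux,tape,",onplane("top",[(236,195)],.058),onplane("top",[(246,232)],.016))
print(onplane("top",[(359,212),(310,199),(308,235)],[.044,.01,.015]))
big=np.vstack([np.hstack([cv2.resize(p[165:255,290:390],None,fx=4,fy=4),cv2.resize(p[140:230,130:230],None,fx=4,fy=4)])])
cv2.imwrite("pics/c1.png",big[...,::-1])
E
```

```text
maty (array([628.4, 174.9]), array([172.8,  93.4]), -85.8)
matb (array([445.8, 160.3]), array([171.4,  91. ]), -82.0)
tray (array([ 501.9, -376.1]), array([155.7,  59.6]), -4.8)
bat (array([ 537., -238.]), array([48.4, 29.8]), 69.9)
knob (array([ 433.5, -234.1]), array([11.5, 11.4]), -89.1)
flux,tape, [[ 0.54016598 -0.02720335]] [[ 0.43907748 -0.05664917]]
[[ 0.49984716 -0.37447509]
 [ 0.537457   -0.23980794]
 [ 0.43344171 -0.23398331]]
```

View pics/c1.png

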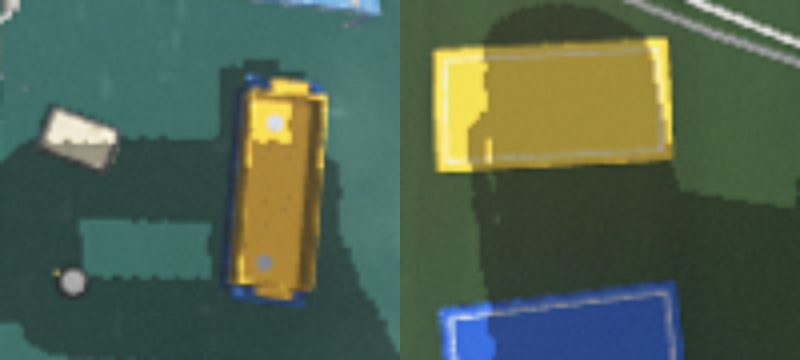

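The crop shows the yellow tray nested with a slight lean, the battery oblique at (80,138), and the knob's pale top at (72,282). These are good enough to start moving.

```bash
python3 -m inch '0.1 0 0 -6; 0.2 0.05 0 -12; 0.3 0.1 0 -18; 0.324 0.171 0 -22.8; 0.324 0.171 0 -22.8; 0.324 0.171 -0.04 -22.8; 0.324 0.171 -0.08 -22.8; 0.324 0.171 -0.12 -22.8; 0.324 0.171 -0.14 -22.8; 0.324 0.171 -0.14 -22.8; 0.324 0.171 -0.14 -22.8; 0.324 0.171 -0.14 -22.8' 100 20
python3 - <<'E'
from h import *
s=robot.sense(); print(s["eef_pos"],s["ee_rot"])
p=snap("side","s1"); t=snap("top","t1")
E
```

```text
time_s: 1.3
eef_pos: [0.5021, -0.3779, 0.1264]
ee_rot: [0.999, -0.042, 0.001, 0.001]
ft_force: [0.2, -0.6, 0.5]
finger_gap: 1.0
grip_force: 0.0
[ 0.50205253 -0.37788183  0.12644125] [ 0.9990964  -0.04245524  0.00130952  0.00148804]
```

View pics/s1.png

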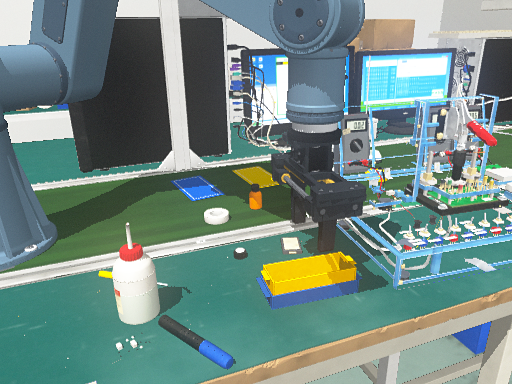

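The gripper stands above the trays with the fingers straddling their width. I'll descend next.

```bash
python3 -m inch '0 0.002 -0.025 0; 0 0.002 -0.045 0; 0 0.002 -0.06 0; 0 0.002 -0.072 0; 0 0.002 -0.072 0; 0 0.002 -0.072 0; 0 0.002 -0.072 0'
python3 -m inch '0 0 0 0; 0 0 0 0; 0 0 0 0; 0 0 0 0; 0 0 0 0; 0 0 0 0; 0 0 0 0; 0 0 0 0' 40 20
```

```text
time_s: 2.1
eef_pos: [0.5021, -0.3746, 0.0529]
ee_rot: [0.999, -0.042, 0.001, 0.001]
ft_force: [-0.1, -0.1, 0.5]
finger_gap: 0.996
grip_force: 0.0
time_s: 2.9
eef_pos: [0.5016, -0.3741, 0.0519]
ee_rot: [0.999, -0.042, 0.0, 0.0]
ft_force: [0.2, -1.7, 1.1]
finger_gap: 0.612
grip_force: 20.0
```

```bash
python3 -m inch '0 0 0.004 0; 0 0 0.008 0; 0 0 0.012 0; 0 0 0.016 0; 0 0 0.02 0; 0 0 0.025 0; 0 0 0.03 0; 0 0 0.035 0; 0 0 0.04 0; 0 0 0.04 0; 0 0 0.04 0'
python3 - <<'E'
from h import *
p=snap("side"); p=p[200:330,200:400]; cv2.imwrite("pics/s2.png",cv2.resize(p,None,fx=3,fy=3)[...,::-1])
E
```

```text
time_s: 4.0
eef_pos: [0.5016, -0.374, 0.0919]
ee_rot: [0.999, -0.042, 0.0, 0.0]
ft_force: [1.2, -0.8, -0.6]
finger_gap: 0.613
grip_force: 20.0
```

View pics/s2.png

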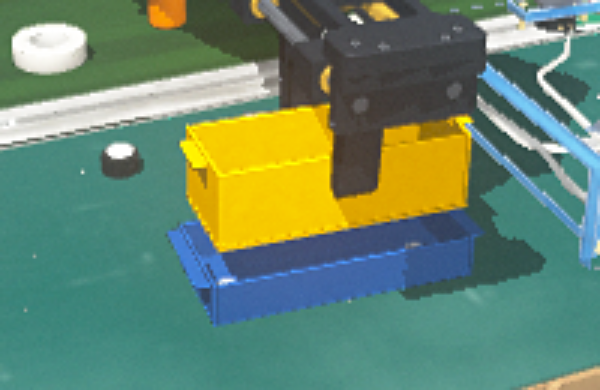

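The yellow tray is free and the blue one stayed on the bench. I'll carry the yellow tray round the jig's near side.

```bash
python3 -m inch '0 0 0.04 0; 0 0 0.08 0; 0 0.03 0.1 0; -0.01 0.07 0.1 0; -0.02 0.11 0.1 0; -0.03 0.15 0.1 0; -0.03 0.19 0.1 0; -0.03 0.23 0.1 0; -0.03 0.27 0.1 -5; -0.03 0.31 0.1 -11; -0.03 0.35 0.1 -17; -0.03 0.39 0.1 -23'
python3 -m inch '0 0.04 0 -6; 0 0.08 0 -13; 0.02 0.11 0 -20; 0.05 0.13 0 -27; 0.08 0.15 0 -34; 0.11 0.16 0 -40; 0.14 0.16 0 -46; 0.15 0.16 0 -52; 0.155 0.16 0 -58; 0.155 0.16 0 -58; 0.155 0.16 0 -58; 0.155 0.16 0 -58'
python3 - <<'E'
from h import *
s=robot.sense(); r=R.from_quat(s["ee_rot"]).as_matrix()
print(s["eef_pos"],np.degrees(np.arctan2(r[1,0],r[0,0])))
t=snap("top","t2")
print("maty",rect("top",blob(t,*YEL,(130,140,205,190)),.002))
b=blob(t,*BLU,(330,165,385,255)); print("blue",rect("top",b,.025), len(b))
E
```

```text
time_s: 5.25
eef_pos: [0.4711, 0.0177, 0.1916]
ee_rot: [0.97, -0.243, 0.0, -0.0]
ft_force: [0.1, 0.7, -0.7]
finger_gap: 0.609
grip_force: 20.0
time_s: 6.45
eef_pos: [0.6266, 0.1665, 0.1914]
ee_rot: [0.738, -0.674, -0.005, -0.005]
ft_force: [0.9, 0.1, -0.1]
finger_gap: 0.609
grip_force: 20.0
[0.62660844 0.16650678 0.19141628] -84.81846368053347
maty (array([641.8, 135.3]), array([114.7,  91.9]), 4.2)
blue (array([ 501.4, -373.9]), array([162.1,  64.5]), -4.9) 1159
```

View pics/t2.png

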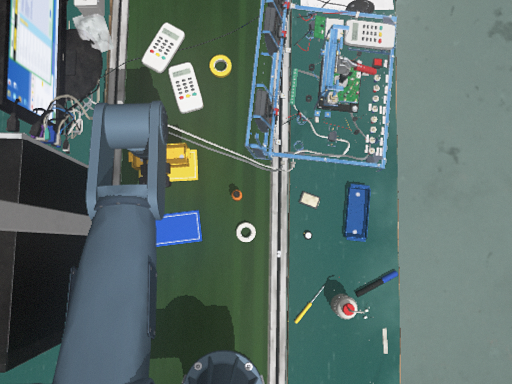

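The tray is over the yellow mat with a 8 mm shift in y and 2 mm in x to correct, and the blue tray is unmoved at (355,211). Lowering now.

```bash
python3 -m inch '0.002 0.008 -0.02 -1; 0.002 0.008 -0.045 -1; 0.002 0.008 -0.07 -1; 0.002 0.008 -0.09 -1; 0.002 0.008 -0.11 -1; 0.002 0.008 -0.12 -1; 0.002 0.008 -0.127 -1; 0.002 0.008 -0.132 -1; 0.002 0.008 -0.135 -1; 0.002 0.008 -0.135 -1; 0.002 0.008 -0.135 -1'
python3 -m inch '0 0 -0.001 0; 0 0 -0.002 0; 0 0 -0.003 0; 0 0 -0.004 0; 0 0 -0.004 0; 0 0 -0.004 0'
```

```text
time_s: 7.6
eef_pos: [0.6298, 0.1693, 0.0571]
ee_rot: [0.735, -0.678, -0.008, -0.008]
ft_force: [0.3, 0.1, -1.2]
finger_gap: 0.61
grip_force: 20.0
time_s: 8.2
eef_pos: [0.6297, 0.1695, 0.0528]
ee_rot: [0.735, -0.678, -0.008, -0.008]
ft_force: [0.4, 1.1, 3.0]
finger_gap: 0.612
grip_force: 20.0
```

```bash
python3 -m inch '0 0.006 0.004 0; 0 0.006 0.004 0; 0 0.006 0.004 0; 0 0.006 0.004 0'
python3 - <<'E'
from h import *
s=robot.sense(); r=R.from_quat(s["ee_rot"]).as_matrix()
print(s["q"],s["eef_pos"],r[:,2])
E
```

```text
time_s: 8.6
eef_pos: [0.6292, 0.1734, 0.056]
ee_rot: [0.736, -0.677, -0.009, -0.009]
ft_force: [-0.3, 0.3, -1.2]
finger_gap: 0.609
grip_force: 20.0
[0.07587458 0.58477279 1.52228487 0.03005207 1.03441425 3.1174843 ] [0.62924169 0.17339551 0.05603997] [-0.00163968  0.02577764 -0.99966636]
```

Joint 6 is at its limit here, which gives a 1.5° tilt. That is harmless for this release, and I'll turn the other way for the blue tray.

```bash
python3 -m inch '0 0 -0.001 0; 0 0 -0.002 0; 0 0 -0.003 0; 0 0 -0.004 0; 0 0 -0.004 0'
python3 -m inch '0 0 0 0; 0 0 0 0; 0 0 0 0; 0 0 0 0; 0 0 0 0; 0 0 0 0' 100
python3 -m inch '0 0 0.015 0; 0 0 0.03 0; 0 0 0.06 0; 0 0 0.1 0; -0.02 -0.03 0.13 5; -0.06 -0.06 0.13 10; -0.1 -0.1 0.13 15; -0.12 -0.14 0.13 22; -0.12 -0.18 0.13 30; -0.12 -0.22 0.13 38; -0.12 -0.26 0.13 46; -0.12 -0.3 0.13 54'
python3 - <<'E'
from h import *
s=robot.sense(); r=R.from_quat(s["ee_rot"]).as_matrix()
print(s["q"],s["eef_pos"],np.degrees(np.arctan2(r[1,0],r[0,0])))
t=snap("top","t3")
b=blob(t,*YEL,(125,135,210,195));print("y",rect("top",b,.002))
b=blob(t,*BLU,(330,165,385,255)); print("blue",rect("top",b,.025), len(b))
E
```

```text
time_s: 9.1
eef_pos: [0.6295, 0.1737, 0.0526]
ee_rot: [0.736, -0.676, -0.009, -0.009]
ft_force: [-0.7, 2.1, 2.0]
finger_gap: 0.615
grip_force: 20.0
time_s: 9.7
eef_pos: [0.6295, 0.1735, 0.0523]
ee_rot: [0.736, -0.677, -0.009, -0.009]
ft_force: [0.2, -0.5, 0.3]
finger_gap: 0.998
grip_force: 0.0
time_s: 10.9
eef_pos: [0.5098, -0.1285, 0.1845]
ee_rot: [0.964, -0.266, -0.011, -0.004]
ft_force: [0.4, 0.0, 0.0]
finger_gap: 0.999
grip_force: 0.0
[-0.47433151  0.17203612  1.78766429  0.00296915  1.20443843  1.63337241] [ 0.50983483 -0.12845101  0.18453069] -30.82440427114579
y (array([628.4, 174.8]), array([172.8,  93.2]), -86.0)
blue (array([ 501.4, -373.9]), array([162.1,  64.5]), -4.9) 1155
```

View pics/t3.png

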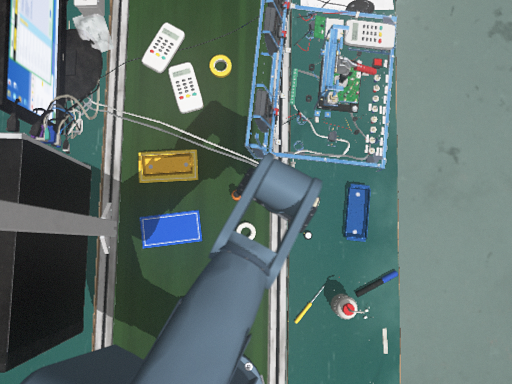

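The yellow tray sits centred on its mat at (168,166). The blue tray is next, unmoved at (355,211).

```bash
python3 -m inch '-0.008 -0.05 0 6; -0.008 -0.1 0 12; -0.008 -0.15 0 18; -0.008 -0.2 0 24; -0.008 -0.2455 0 25.9; -0.008 -0.2455 -0.04 25.9; -0.008 -0.2455 -0.08 25.9; -0.008 -0.2455 -0.1 25.9; -0.008 -0.2455 -0.1 25.9; -0.008 -0.2455 -0.1 25.9'
python3 - <<'E'
from h import *
s=robot.sense(); r=R.from_quat(s["ee_rot"]).as_matrix()
print(s["eef_pos"],np.degrees(np.arctan2(r[1,0],r[0,0])),r[:,2])
E
```

```text
time_s: 11.95
eef_pos: [0.5021, -0.3724, 0.0839]
ee_rot: [0.999, -0.046, -0.012, -0.001]
ft_force: [-0.1, -0.1, 0.3]
finger_gap: 1.002
grip_force: 0.0
[ 0.50213438 -0.37241038  0.08390656] -5.262411920301142 [-0.02464228  0.00226354 -0.99969377]
```

```bash
python3 -m inch '-0.001 -0.0015 -0.02 0.3; -0.001 -0.0015 -0.035 0.3; -0.001 -0.0015 -0.045 0.3; -0.001 -0.0015 -0.051 0.3; -0.001 -0.0015 -0.051 0.3; -0.001 -0.0015 -0.051 0.3'
python3 -m inch '0 0 0 0; 0 0 0 0; 0 0 0 0; 0 0 0 0; 0 0 0 0; 0 0 0 0; 0 0 0 0' 50 20
python3 -m inch '0 0 0.01 0; 0 0 0.02 0; 0 0 0.035 0; 0 0 0.06 0; 0 0 0.1 0; 0 0 0.14 0; 0 0 0.14 0'
python3 - <<'E'
from h import *
s=robot.sense(); r=R.from_quat(s["ee_rot"]).as_matrix()
print(s["eef_pos"],np.degrees(np.arctan2(r[1,0],r[0,0])),r[:,2])
p=snap("side"); p=p[130:330,200:400]; cv2.imwrite("pics/s3.png",cv2.resize(p,None,fx=2.5,fy=2.5)[...,::-1])
E
```

```text
time_s: 12.55
eef_pos: [0.5007, -0.3737, 0.0317]
ee_rot: [0.999, -0.043, -0.013, -0.001]
ft_force: [-0.6, 0.2, 0.9]
finger_gap: 1.001
grip_force: 0.0
time_s: 13.25
eef_pos: [0.5006, -0.3737, 0.0317]
ee_rot: [0.999, -0.043, -0.013, -0.001]
ft_force: [-0.1, -0.2, 2.7]
finger_gap: 0.706
grip_force: 20.0
time_s: 13.95
eef_pos: [0.5034, -0.3764, 0.1798]
ee_rot: [0.999, -0.043, -0.008, 0.003]
ft_force: [1.9, -0.2, -0.4]
finger_gap: 0.699
grip_force: 20.0
[ 0.50339176 -0.37638508  0.17975856] -4.94922772143274 [-0.01685014 -0.00614638 -0.99983913]
```

View pics/s3.png

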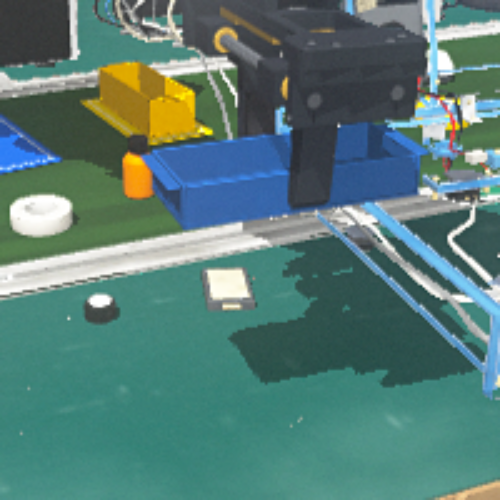

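The blue tray is held level. I'll carry it to the blue mat, turning +103°.

```bash
python3 -m inch '-0.005 0.02 0 0; -0.015 0.05 0 0; -0.025 0.09 0 3; -0.04 0.13 0 8; -0.055 0.17 0 14; -0.057 0.21 0 20; -0.057 0.25 0 27; -0.057 0.29 0 34; -0.057 0.33 0 41; -0.057 0.37 0 48; -0.057 0.41 0 55; -0.057 0.45 0 62'
python3 -m inch '0 0.03 0 7; 0 0.06 0 14; 0 0.08 0 21; 0 0.087 0 28; 0 0.087 0 34; 0 0.087 0 39; 0 0.087 0 41; 0 0.087 0 41; 0 0.087 0 41; 0 0.087 0 41'
python3 - <<'E'
from h import *
s=robot.sense(); r=R.from_quat(s["ee_rot"]).as_matrix()
print(s["q"],s["eef_pos"],np.degrees(np.arctan2(r[1,0],r[0,0])),r[:,2])
E
```

```text
time_s: 15.2
eef_pos: [0.4423, 0.0782, 0.1707]
ee_rot: [0.877, 0.48, -0.012, 0.005]
ft_force: [1.6, 0.4, -0.9]
finger_gap: 0.7
grip_force: 20.0
time_s: 16.2
eef_pos: [0.4432, 0.1634, 0.171]
ee_rot: [0.656, 0.755, -0.009, 0.009]
ft_force: [0.7, -0.0, -2.0]
finger_gap: 0.7
grip_force: 20.0
[ 0.1173608   0.06460849  1.93865016 -0.02851794  1.1396259  -0.01025287] [0.44318195 0.16339592 0.17104857] 97.9968780629771 [ 0.00190393 -0.02585934 -0.99966378]
```

```bash
python3 -m inch '0.0025 -0.003 -0.025 0; 0.0025 -0.003 -0.05 0; 0.0025 -0.003 -0.075 0; 0.0025 -0.003 -0.095 0; 0.0025 -0.003 -0.11 0; 0.0025 -0.003 -0.12 0; 0.0025 -0.003 -0.127 0; 0.0025 -0.003 -0.132 0; 0.0025 -0.003 -0.132 0; 0.0025 -0.003 -0.132 0'
python3 -m inch '0 0 -0.001 0; 0 0 -0.002 0; 0 0 -0.003 0; 0 0 -0.004 0; 0 0 -0.005 0; 0 0 -0.005 0'
```

```text
time_s: 17.2
eef_pos: [0.4464, 0.1606, 0.0398]
ee_rot: [0.656, 0.755, -0.009, 0.01]
ft_force: [0.4, 0.1, -0.6]
finger_gap: 0.7
grip_force: 20.0
time_s: 17.8
eef_pos: [0.446, 0.1605, 0.0345]
ee_rot: [0.656, 0.755, -0.009, 0.009]
ft_force: [-1.8, -0.7, 3.5]
finger_gap: 0.7
grip_force: 20.0
```

```bash
python3 -m inch '0 0 0 0; 0 0 0 0; 0 0 0 0; 0 0 0 0; 0 0 0 0; 0 0 0 0' 100
python3 -m inch '0 0 0.015 0; 0 0 0.03 0; 0 0 0.06 0; 0 0 0.1 0; 0 0 0.12 -5; -0.01 -0.04 0.12 -13; -0.01 -0.08 0.12 -21; -0.01 -0.12 0.12 -29; -0.01 -0.16 0.12 -37; -0.01 -0.2 0.12 -45; -0.01 -0.24 0.12 -53; -0.01 -0.28 0.12 -61' 
python3 -m inch '0 0 0 -8; 0 0 0 -16; 0 0 0 -24; 0 0 0 -33; 0 0 0 -33; 0 0 0 -33' 45 6
python3 - <<'E'
from h import *
s=robot.sense(); r=R.from_quat(s["ee_rot"]).as_matrix()
print(s["q"],s["eef_pos"],np.degrees(np.arctan2(r[1,0],r[0,0])),r[:,2])
t=snap("top","t4")
b=blob(t,*YEL,(125,135,210,195));print("y",rect("top",b,.002))
b=blob(t,*BLU,(125,195,212,260)); print("blue",rect("top",b,.002))
E
```

```text
time_s: 18.4
eef_pos: [0.446, 0.1605, 0.0343]
ee_rot: [0.656, 0.755, -0.009, 0.009]
ft_force: [-0.1, 0.0, 0.3]
finger_gap: 1.002
grip_force: 0.0
time_s: 19.6
eef_pos: [0.4357, -0.1212, 0.1545]
ee_rot: [0.949, 0.315, -0.012, 0.004]
ft_force: [0.7, -0.1, 0.2]
finger_gap: 0.999
grip_force: 0.0
time_s: 20.2
eef_pos: [0.4359, -0.1195, 0.1543]
ee_rot: [0.999, 0.037, -0.013, -0.0]
ft_force: [-0.4, -0.3, -0.6]
finger_gap: 0.481
grip_force: 0.0
[-0.52223998  0.05592521  1.98718355 -0.01521218  1.12057161  0.98103356] [ 0.43594741 -0.11951482  0.15432791] 4.257514161149626 [-2.59326288e-02 -8.76840613e-04 -9.99663308e-01]
y (array([628.3, 174.9]), array([173. ,  93.6]), -85.8)
blue (array([445.6, 161.6]), array([174.8,  91. ]), -82.0)
```

View pics/t4.png

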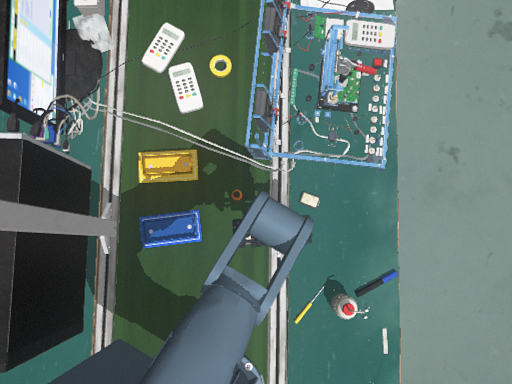

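Both trays sit inside their mats, yellow at (168,166) and blue at (170,229). Before the knob I'll confirm its position in the side view, locate the rail edge, and measure the tray centres by their rims.

Run:
```python
from h import *
t=cv2.imread("pics/t4.png")[...,::-1]; p0=np.load("side0.npz")["p"]
print("rail edge",onplane("top",[(288,235),(289,199)],.003))
b=blob(p0,(0,0,120),(179,70,255),(230,240,252,262)); print(len(b),b.mean(0),onplane("side",[b.mean(0)],.014))
b=blob(p0,(0,0,120),(179,90,255),(278,233,304,257)); print("bat",rect("side",b,.009))
q=snap("side","s4")
c=np.hstack([cv2.resize(t[140:260,125:215],(600,800))[:600], ]) if 0 else cv2.resize(t[140:260,125:215],None,fx=4.8,fy=4.8)
z=cv2.resize(p0[225:270,220:320],None,fx=3.6,fy=3.6)
o=np.zeros((c.shape[0],c.shape[1]+z.shape[1],3),np.uint8); o[:,:c.shape[1]]=c;o[:z.shape[0],c.shape[1]:]=z
print(o.shape); cv2.imwrite("pics/c2.png",o[...,::-1])
```

```text
rail edge [[ 0.43276057 -0.17763522]
 [ 0.53701082 -0.17948177]]
33 [239.45454545 249.93939394] [[ 0.43395371 -0.2325351 ]]
bat (array([ 537.2, -239.1]), array([54.4, 30.3]), 72.2)
(576, 792, 3)
```

View pics/c2.png

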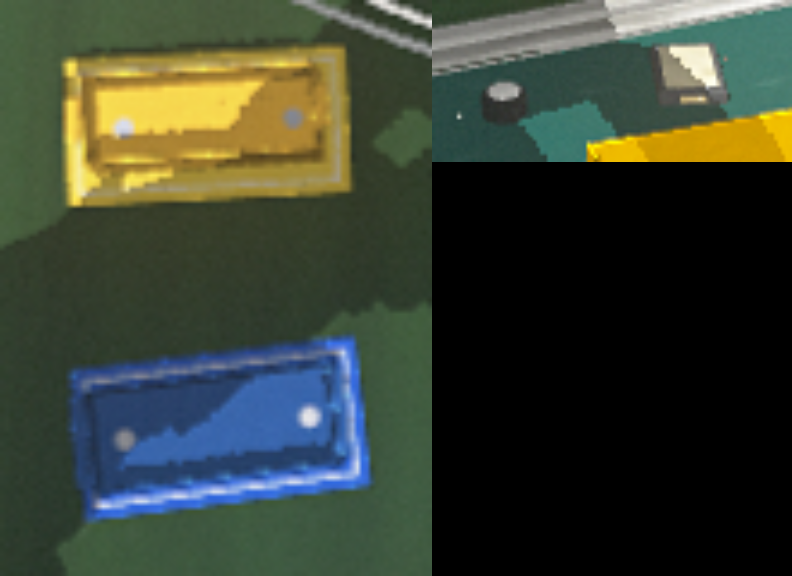

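The yellow and blue floor marks are symmetric about the mat centres, so both trays are centred. The side view puts the knob at (0.434,-0.233), in agreement with the top view.

```bash
python3 -m inch '-0.002 -0.04 0 0; -0.002 -0.08 0 0; -0.002 -0.114 0 0; -0.002 -0.114 -0.04 0; -0.002 -0.114 -0.08 0; -0.002 -0.114 -0.1 0; -0.002 -0.114 -0.1 0; -0.002 -0.114 -0.1 0; -0.002 -0.114 -0.1 0' 45 8
python3 - <<'E'
from h import *
p=snap("side"); p=p[170:290,180:340]; cv2.imwrite("pics/s5.png",cv2.resize(p,None,fx=4,fy=4)[...,::-1])
print(robot.sense()["finger_gap"])
E
```

```text
time_s: 21.2
eef_pos: [0.435, -0.2342, 0.0559]
ee_rot: [0.999, 0.036, -0.012, 0.001]
ft_force: [-0.6, -0.4, 0.4]
finger_gap: 0.45
grip_force: 0.0
0.45145807523245157
```

View pics/s5.png

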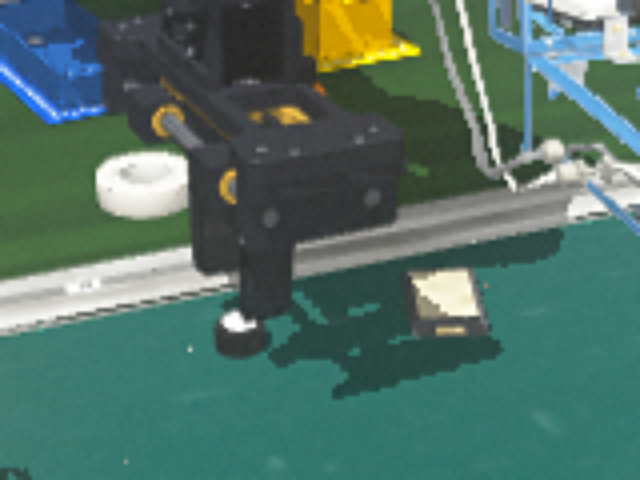

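The near finger is at (268,290) and the knob at (243,330). The offset matches the perspective, so I'll go down and grip.

```bash
python3 -m inch '-0.001 0.0005 -0.012 0; -0.001 0.0005 -0.022 0; -0.001 0.0005 -0.027 0; -0.001 0.0005 -0.027 0; -0.001 0.0005 -0.027 0'
python3 -m inch '0 0 0 0; 0 0 0 0; 0 0 0 0; 0 0 0 0; 0 0 0 0; 0 0 0 0' 20 8
python3 -m inch '0 0 0.01 0; 0 0 0.03 0; 0 0 0.06 0; 0 0 0.1 0; 0 0 0.14 0; 0 0.03 0.15 0; 0.02 0.07 0.15 0; 0.03 0.11 0.15 0; 0.03 0.15 0.15 0; 0.03 0.19 0.15 0; 0.03 0.23 0.15 0; 0.03 0.27 0.15 0'
```

```text
time_s: 21.75
eef_pos: [0.4328, -0.2329, 0.027]
ee_rot: [0.999, 0.035, -0.013, -0.0]
ft_force: [-0.0, -1.2, -0.4]
finger_gap: 0.449
grip_force: 0.0
time_s: 22.35
eef_pos: [0.4332, -0.2332, 0.0276]
ee_rot: [0.999, 0.035, -0.013, 0.0]
ft_force: [0.9, -1.5, 3.2]
finger_gap: 0.263
grip_force: 8.0
time_s: 23.55
eef_pos: [0.4626, 0.0386, 0.178]
ee_rot: [0.999, 0.035, -0.013, -0.0]
ft_force: [0.2, -0.1, 0.2]
finger_gap: 0.261
grip_force: 8.0
```

```bash
python3 -m inch '0.03 0.03 0 0; 0.07 0.06 0 0; 0.11 0.1 0 0; 0.15 0.13 0 0; 0.166 0.136 0 0; 0.166 0.136 -0.03 0; 0.166 0.136 -0.06 0; 0.166 0.136 -0.06 0; 0.166 0.136 -0.06 0'
python3 - <<'E'
from h import *
s=robot.sense(); r=R.from_quat(s["ee_rot"]).as_matrix()
print(s["q"],s["eef_pos"],np.degrees(np.arctan2(r[1,0],r[0,0])),r[:,2])
E
```

```text
time_s: 24.45
eef_pos: [0.6285, 0.1729, 0.1175]
ee_rot: [0.999, 0.035, -0.014, -0.0]
ft_force: [0.4, 0.6, 0.1]
finger_gap: 0.263
grip_force: 8.0
[8.61297989e-02 5.15319572e-01 1.48227344e+00 1.58238958e-03
 1.17143049e+00 1.58563813e+00] [0.62850197 0.17292449 0.11751615] 4.0489151938882015 [-2.74506784e-02 -9.06893809e-04 -9.99622748e-01]
```

```bash
python3 -m inch '0 0 -0.025 0; 0 0 -0.045 0; 0 0 -0.06 0; 0 0 -0.07 0; 0 0 -0.077 0; 0 0 -0.081 0; 0 0 -0.083 0; 0 0 -0.083 0; 0 0 -0.083 0'
python3 -m inch '0 0 -0.001 0; 0 0 -0.002 0; 0 0 -0.002 0'
```

```text
time_s: 25.35
eef_pos: [0.6294, 0.173, 0.0349]
ee_rot: [0.999, 0.035, -0.013, -0.0]
ft_force: [-0.5, -0.9, 0.0]
finger_gap: 0.262
grip_force: 8.0
time_s: 25.65
eef_pos: [0.6293, 0.173, 0.033]
ee_rot: [0.999, 0.035, -0.013, -0.0]
ft_force: [-1.3, 0.9, 2.9]
finger_gap: 0.264
grip_force: 8.0
```

```bash
python3 -m inch '0 0 0 0; 0 0 0 0; 0 0 0 0; 0 0 0 0; 0 0 0.02 0; 0 0 0.04 0; 0 0 0.07 0; 0 0 0.11 0; -0.02 -0.02 0.13 0; -0.06 -0.05 0.13 0; -0.1 -0.09 0.13 0; -0.14 -0.13 0.13 0' 45
python3 -m inch '0 -0.04 0 -5; 0 -0.08 0 -10; 0 -0.12 0 -15; 0 -0.16 0 -20; 0 -0.2 0 -23; 0.01 -0.24 0 -23; 0.03 -0.27 0 -23; 0.045 -0.281 0 -23; 0.045 -0.281 0 -23; 0.045 -0.281 0 -23' 82
python3 - <<'E'
from h import *
s=robot.sense(); r=R.from_quat(s["ee_rot"]).as_matrix()
print(s["q"],s["eef_pos"],np.degrees(np.arctan2(r[1,0],r[0,0])),r[:,2])
t=snap("top","t6"); p=snap("side")
a=cv2.resize(t[140:260,125:215],None,fx=4,fy=4); b=cv2.resize(p[130:290,190:330],None,fx=3,fy=3)
print(a.shape,b.shape); cv2.imwrite("pics/c3.png",np.hstack([a,b])[...,::-1])
E
```

```text
time_s: 26.85
eef_pos: [0.4968, 0.0515, 0.1624]
ee_rot: [0.999, 0.036, -0.013, 0.0]
ft_force: [0.2, -1.3, -0.2]
finger_gap: 0.45
grip_force: 0.0
time_s: 27.85
eef_pos: [0.5427, -0.2283, 0.1618]
ee_rot: [0.986, -0.165, -0.013, -0.003]
ft_force: [-1.4, 0.6, -0.2]
finger_gap: 0.823
grip_force: 0.0
[-0.59673692  0.33533643  1.63525986 -0.00612634  1.19774391  1.3071824 ] [ 0.54271749 -0.22826212  0.16180688] -18.95304831782692 [-0.02532246  0.0103061  -0.99962621]
(480, 360, 3) (480, 420, 3)
```

View pics/c3.png

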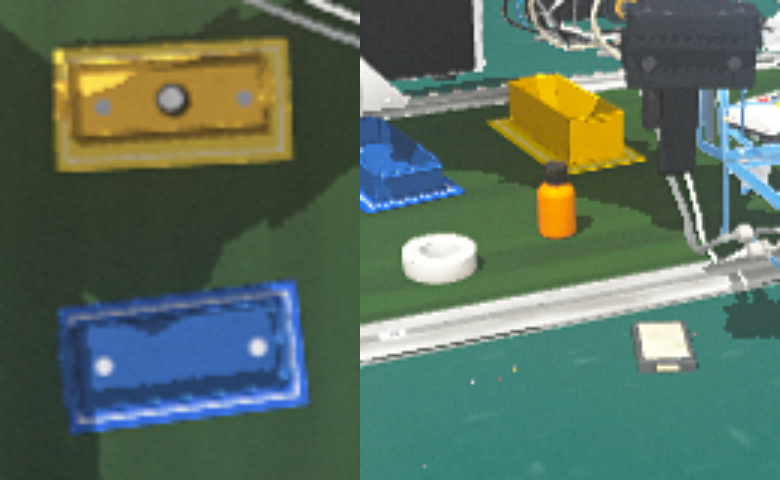

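The knob stands in the middle of the yellow tray at (172,98), and the flux and tape are untouched. The battery at (665,345) is clear, so I'll descend over it.

```bash
python3 -m inch '-0.005 -0.011 -0.03 0; -0.005 -0.011 -0.07 0; -0.005 -0.011 -0.1 0; -0.005 -0.011 -0.11 0; -0.005 -0.011 -0.11 0; -0.005 -0.011 -0.11 0; -0.005 -0.011 -0.11 0'
python3 - <<'E'
from h import *
p=snap("side"); p=p[170:290,210:370]; cv2.imwrite("pics/s7.png",cv2.resize(p,None,fx=4,fy=4)[...,::-1])
s=robot.sense(); print(s["eef_pos"])
E
```

```text
time_s: 28.65
eef_pos: [0.5395, -0.2403, 0.0544]
ee_rot: [0.986, -0.164, -0.011, -0.002]
ft_force: [-0.9, -0.5, 0.3]
finger_gap: 0.818
grip_force: 0.0
[ 0.53945949 -0.24035968  0.05436544]
```

View pics/s7.png

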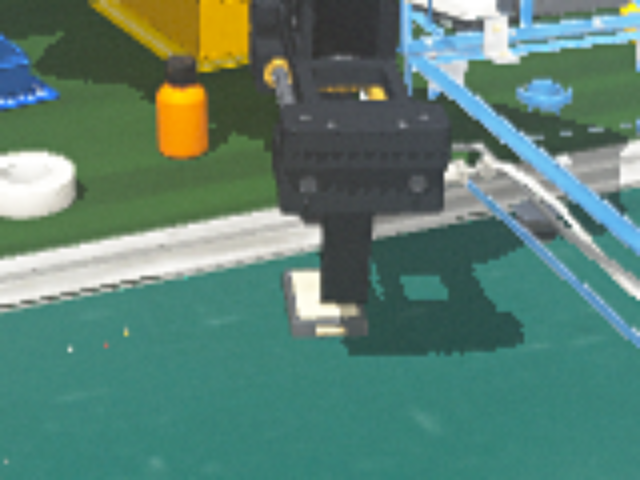

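The near finger is at (345,300), just ahead of the battery's near end at about (330,335). I'll work out the end positions before going down.

Run:
```python
from h import *
print(onplane("side",[(210+295/4,170+337/4),(210+366/4,170+334/4)],-.001))
print(onplane("side",[(210+285/4,170+270/4)],.009), "top-far-left")
```

```text
[[ 0.51384225 -0.25544452]
 [ 0.54583745 -0.26599024]]
[[ 0.52950088 -0.20937284]] top-far-left
```

```bash
python3 -m inch '-0.002 0.003 0 0; -0.002 0.003 -0.012 0; -0.002 0.003 -0.02 0; -0.002 0.003 -0.025 0; -0.002 0.003 -0.027 0; -0.002 0.003 -0.027 0; -0.002 0.003 -0.027 0'
python3 -m inch '0 0 0 0; 0 0 0 0; 0 0 0 0; 0 0 0 0; 0 0 0 0; 0 0 0 0; 0 0 0 0' 50 15
```

```text
time_s: 29.4
eef_pos: [0.5362, -0.2368, 0.0251]
ee_rot: [0.986, -0.165, -0.013, -0.003]
ft_force: [0.1, -1.5, -0.7]
finger_gap: 0.823
grip_force: 0.0
time_s: 30.1
eef_pos: [0.5362, -0.2367, 0.0253]
ee_rot: [0.986, -0.165, -0.013, -0.003]
ft_force: [-0.0, 0.2, -0.4]
finger_gap: 0.623
grip_force: 15.0
```

```bash
python3 -m inch '0 0 0.01 0; 0 0 0.03 0; 0 0 0.06 0; 0 0 0.1 0; -0.01 0 0.14 0; -0.04 0.03 0.14 0; -0.07 0.07 0.14 2; -0.09 0.11 0.14 6; -0.09 0.15 0.14 11; -0.09 0.19 0.14 17; -0.09 0.23 0.14 23; -0.09 0.27 0.14 27'
python3 -m inch '0 0.04 0 0; 0 0.08 0 0; 0 0.11 0 0; 0 0.127 0 0; 0 0.127 -0.03 0; 0 0.127 -0.06 0; 0 0.127 -0.06 0; 0 0.127 -0.06 0; 0 0.127 -0.06 0'
python3 - <<'E'
from h import *
s=robot.sense(); r=R.from_quat(s["ee_rot"]).as_matrix()
print(s["q"],s["eef_pos"],np.degrees(np.arctan2(r[1,0],r[0,0])),r[:,2])
p=snap("side"); p=p[100:260,100:300]; cv2.imwrite("pics/s8.png",cv2.resize(p,None,fx=3,fy=3)[...,::-1])
E
```

```text
time_s: 31.3
eef_pos: [0.4462, 0.0348, 0.1664]
ee_rot: [0.997, 0.072, -0.012, 0.001]
ft_force: [1.4, -0.6, -0.8]
finger_gap: 0.62
grip_force: 15.0
time_s: 32.2
eef_pos: [0.4475, 0.1602, 0.1071]
ee_rot: [0.997, 0.07, -0.012, 0.0]
ft_force: [-0.4, -0.4, -0.5]
finger_gap: 0.62
grip_force: 15.0
[ 9.35248676e-02  1.85948581e-01  1.95733481e+00 -1.95621219e-04
  1.02163202e+00  1.52425763e+00] [0.44747279 0.16024135 0.10706524] 8.031627980464696 [-0.02320313 -0.00234401 -0.99972802]
```

View pics/s8.png

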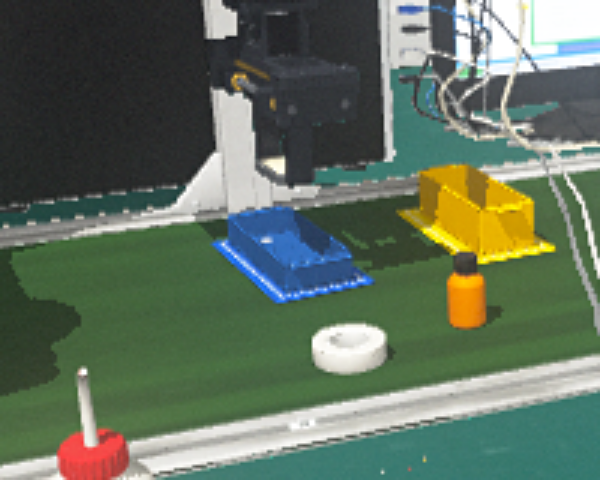

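The battery is held level above the blue tray at (275,170). Lowering it in.

```bash
python3 -m inch '-0.003 0 -0.02 0; -0.003 0 -0.04 0; -0.003 0 -0.055 0; -0.003 0 -0.065 0; -0.003 0 -0.07 0; -0.003 0 -0.073 0; -0.003 0 -0.0745 0; -0.003 0 -0.0745 0; -0.003 0 -0.0745 0'
python3 -m inch '0 0 -0.001 0; 0 0 -0.002 0; 0 0 -0.002 0'
```

```text
time_s: 33.15
eef_pos: [0.4436, 0.1603, 0.0313]
ee_rot: [0.997, 0.07, -0.013, 0.0]
ft_force: [0.3, -0.6, 0.2]
finger_gap: 0.624
grip_force: 15.0
time_s: 33.45
eef_pos: [0.4439, 0.1604, 0.0303]
ee_rot: [0.997, 0.07, -0.013, 0.0]
ft_force: [-4.4, -0.9, 14.8]
finger_gap: 0.626
grip_force: 15.0
```

```bash
python3 -m inch '0 0 0.001 0; 0 0 0.001 0; 0 0 0.001 0'
python3 -m inch '0 0 0 0; 0 0 0 0; 0 0 0 0; 0 0 0 0; 0 0 0.02 0; 0 0 0.04 0; 0 0 0.07 0; 0 0 0.11 0; 0 -0.03 0.14 0; 0 -0.07 0.14 0; 0 -0.11 0.14 0; 0 -0.15 0.14 0' 85
python3 -m inch '0 -0.04 0 0; 0 -0.08 0 0; 0 -0.12 0 0; 0 -0.16 0 0; 0 -0.2 0 0; 0 -0.2 0 0; 0 -0.2 0 0; 0 -0.2 0 0'
python3 - <<'E'
from h import *
t=snap("top"); p=snap("side")
a=cv2.resize(t[140:260,125:255],None,fx=3,fy=3); b=cv2.resize(p[150:270,160:290],None,fx=3,fy=3)
cv2.imwrite("pics/c4.png",np.hstack([a,b])[...,::-1])
b=blob(t,(0,0,130),(179,90,255),(150,215,190,245)); print(rect("top",b,.0145))
E
```

```text
time_s: 33.75
eef_pos: [0.4437, 0.1603, 0.0303]
ee_rot: [0.997, 0.07, -0.013, 0.0]
ft_force: [-0.6, 0.5, 6.7]
finger_gap: 0.622
grip_force: 15.0
time_s: 34.95
eef_pos: [0.4426, 0.0088, 0.1697]
ee_rot: [0.997, 0.071, -0.013, 0.001]
ft_force: [0.8, -0.6, -0.6]
finger_gap: 0.847
grip_force: 0.0
time_s: 35.75
eef_pos: [0.4427, -0.1886, 0.1692]
ee_rot: [0.997, 0.07, -0.014, -0.0]
ft_force: [1.0, 0.6, 1.0]
finger_gap: 0.854
grip_force: 0.0
(array([443.5, 160.7]), array([48.5, 30.3]), -81.9)
```

View pics/c4.png

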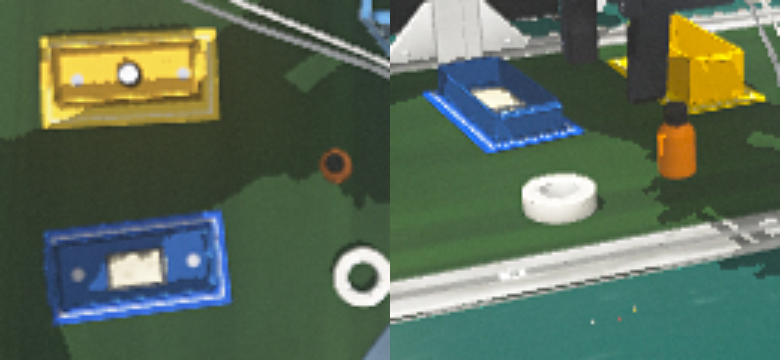

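The final view shows the knob upright in the yellow tray at (128,74). The battery lies flat, label up, in the blue tray at (136,268), and the tape and flux are in place.

```bash
python3 -c "
from station import robot
print(robot.job_done())"
```

```text
the job is handed in; nothing more can be done
None
```

The job is handed in: in the last pictures both trays sit centred on their mats, with the knob upright in the yellow tray, the battery label-up in the blue tray, and the tape and flux still in place; no verdict came back.

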